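# Set the length stop of the cake-cutting guide

## Task

On the cake-cutting guide, pull up the black knob of the blue stop's spring plunger, slide the stop along its rail to the hole at the yellow tab, and let the plunger drop fully home in that hole. The tab shows the hole only to within about a centimetre and a half either way, so feel for it: let the pin ride gently on the rail until it drops in, and never force the pin sideways against the edge of a hole. Leave the mould, the ring cutter and the jar where they are, and let go of the knob.

Things in the scene. Friction and masses are not known exactly. Their poses are not given: they have to be found in the camera images.
- stop (a joint): travel of the blue stop along the guide's +y in m: 0 at the parking hole, at most 0.275. The stop is a blue saddle on the rail, 46 x 60 mm, top 72 mm above the counter, with an aluminium plate reaching 148 mm from the rail's axis over the slatted board. It slides with about 2 N of friction, more with the pin riding on the tube
- stop_axis (a point): point on the blue stop's top face (72 mm above the counter), on the axis of the plunger
- plunger (a joint): lift of the spring plunger in m: 0 with the pin fully home in a hole, about 0.008 with the pin riding on the tube's top, 0.016 at the upper end of its travel. The spring pushes it down with about 6 N at 0 and 11 N at 0.016.
- knob_grip (a point): on the axis of the plunger's black round knob, where to grip: a cylinder 26 mm across, 24 mm high, under a rim 32 mm across, 6 mm thick. The point is 12 mm above its underside, 18 mm below its top; with the plunger home 108 mm above the counter. It moves with stop and plunger. A steel bush 22 mm across, its top 10 mm below the knob, stands on the stop
- pin: the plunger's steel pin, 8 mm across, rigid with the knob, hidden in the stop. Origin: its lower tip, 56 mm below knob_grip; 52 mm above the counter with the plunger home (8 mm below the tube's top). Over 40 N between it and the tube or the parking block counts as forcing it
- tab_yellow: yellow upright tab 14 mm wide, 36 mm tall, on the base plate 45 mm from the rail's axis, away from the slatted board. Origin: centre of its underside; axes as the guide's. Its y in the guide's frame (-75, +5 or +85 mm; the three tabs change places) shows the wanted hole to within 14 mm: the wanted hole is the one nearest the tab
- tab_red: red tab of the same form, marks another hole: not wanted
- tab_green: green tab of the same form, marks another hole: not wanted
- cake_mould: bystander: dark wooden cake mould lying flat, body 60 x 120 x 24 mm with a handle 22 mm wide to its +y, 218 mm long in all; origin under the body's centre
- ring_cutter: bystander: stainless ring cutter, 70 mm across, 35 mm tall, standing; origin at the centre of its underside
- sprinkle_jar: bystander: closed amber jar with a red lid, 54 mm across, 75 mm tall; origin at the centre of its underside
- guide: cake-cutting guide fixed to the counter: aluminium base plate 95 x 400 mm, 12 mm thick, carrying a straight rail, with a slatted wooden board (top at 28 mm) on the robot's side, 30 to 172 mm from the rail's axis. Origin: on the counter under the rail's axis, mid length. y runs along the rail from the parking block to the far end, x across it away from the board, z up
- rail_top (a point): fixed point on the rail's axis at mid length, 60 mm above the counter. The rail is a square steel tube 30 mm wide, its top at this height, with five 10 mm holes in it 40 mm apart. The tube may sit up to 14 mm either way along y (this point does not show it), so its holes lie up to 14 mm from where the tabs show them
- park_hole (a point): mouth of the 13 mm parking hole in the black block at the rail's start (y = -150 mm in the guide's frame), 61 mm above the counter. The pin starts in it

How it is judged:
On the way, in this order (a step that is already met when the one before it is completed fails the run):
1. the plunger is pulled up clear of the parking hole (value of joint plunger above 0.0095 m), for 0.1 s.
2. the stop is brought to the yellow tab, within 21 mm along the rail (y of stop_axis in the frame of tab_yellow between -0.021 and 0.021 m), for 0.1 s.
At the end, for the whole second after the job is handed in: The plunger is home (lift under 2 mm) with the stop within 18 mm of the yellow tab along the rail, so in that tab's own hole; the stop is at rest, the knob let go, and the mould, ring cutter and jar are within 25 mm of where they stood (value of joint plunger below 0.002 m and y of stop_axis in the frame of tab_yellow between -0.018 and 0.018 m and velocity of joint stop between -0.01 and 0.01 m/s and distance of each of cake_mould, ring_cutter, sprinkle_jar from where it was at the start of the episode below 0.025 m); the robot touches nothing.
It fails at once if the pin is forced: over 40 N between it and the tube or parking block (contact force between pin and anything else above 40 N).
It fails at once if a bystander is disturbed by more than 25 mm (distance of any of cake_mould, ring_cutter, sprinkle_jar from where it was at the start of the episode above 0.025 m).
It also fails if it takes over 51 s, if anything falls off the work surface, if the arm or the gripper's body presses on something with over 40 N, if the wrist force passes 120 N, or if a joint passes its speed limit or range.

## Robot

A 6-joint arm with a two-finger parallel gripper is mounted at the origin on the work surface. World frame = base frame: x ahead of the robot, y to its left, z up, the work surface at z = 0. Lengths are in m, angles in rad, forces in N, time in s.
With the tool pointing down it reaches from about 0.3 to 0.875 m from the base axis. Payload 6.4 kg.
Tool frame: the origin (TCP) lies midway between the tips of the shut fingers; the grasp point (between the pads) lies env.grip_depth behind it (env.grip_depth is the distance from the TCP to the grasp point, in m); z points along the fingers, y is the line along which they close (so a half turn about z gives the same grasp; the last joint's range is limited). The gripper opens to 85 mm and grips with 20 to 120 N. Pads are 22 mm wide; open, the fingers measure 114 mm over their backs; the gripper's body (76 mm by 85 mm) begins 54 mm behind the grasp point. The pads swing forward as they close: fully open they stand 13 mm farther back than shut.
Start: joints at [0.935, 0.181, 1.607, -0, 1.354, -0.206], TCP at [0.24, 0.523, 0.231] pointing down, gripper open.
Joint ranges: [-2.99, 2.99], [-0.89, 2.07], [0.3, 2.58], [-1.14, 4.28], [0, 2.63], [-3.12, 3.12]. Speed limits (rad/s): [2.57, 2.57, 3.01, 3.14, 3.14, 3.14].

## Interface

Orientations are given as a 3x3 rotation matrix whose columns are the frame's x, y, z axes.
In Python, from rig import env, vision gives the robot as it stands.
- The arm moves only by the tool play_rows, never from a script. Its argument "rows" is one flat list of numbers, 7 for each row, row after row: the shift along the world's x, y, z in mm, then the turn, a rotation vector about the world's x, y, z in rad, then the opening, from 0 (shut) to 1 (fully open). In form: [dx, dy, dz, ax, ay, az, claw, dx, dy, dz, ax, ay, az, claw, ...]. A call has 1 to 5 rows; each row is the pose to reach, as a shift and turn from the pose commanded when the call began; what a row does not reach only later rows make up. A row lasts 1/10 s, in which the tool goes at most 50 mm and 8.59 degrees, less where a joint would pass 70% of its speed; a pose out of reach is approached as far as the arm can. A call with a gripper value outside its range is refused whole. The fingers move at their own pace and stop on an object; the grip force is fixed at half the most. Time passes only in rows, so rows that repeat a pose let the fingers close. It gives the time, the measured TCP pose, the force, the opening and the grip force at its end, in the units of the state.
- env.sense(): the state, without advancing time (a new reading comes with each control period).
- vision.snapshot(name): name is "side" or "top" or "wrist"; returns the picture (420x560x3 uint8, red, green, blue); there is no depth.
- vision.camera_params(name): a dict with "vfov" (degrees; the focal length in pixels is half the picture's height over the tangent of half this angle, whatever the lens; pixels are square), "cx", "cy" (the principal point, pixels), "T" (4x4, takes a point from camera to world coordinates). Camera axes: x right, y down, z forward; pixel columns grow to the right and rows downward; lengths in m; the calibration is good to about 2 mm. The wrist camera is an equidistant fisheye: a pixel r from the principal point sees the ray r / f radians off the axis. A picture is of the moment at which its call begins: read the wrist's pose just before it. camera_params takes no time and is no camera call; for the wrist camera it gives the pose at the moment of the call.
- env.sign_off(): hands the job in; it is judged then, once.
Trained networks look in the newest picture that a camera, given by its name, has taken for a name from the list of things; names that differ only in an ending like _2 or _b are one class to them, and where a whole thing is asked for, a point or a joint stands for the part that bears it (a point fixed in the world has none). Each returns a list of dicts, best first, with "score" (0 to 1); they miss things now and then, are a little off and sometimes report something else, mostly with a low value. They report only what shows in the picture. A call takes as long as a camera call.
- vision.find_in(name, camera): "at" ([x, y, z] in m, in world coordinates, good to about 4 mm: the middle of the surface that is visible of it).
- vision.trace(name, camera): "pixels" (420x560 bool, what is visible of it).
The state is a dict: "clock": time; "joint_pos": joint angles; "joint_vel": joint speeds; "joint_efforts": joint torques, N m; "eef_pos": TCP position; "ee_rot": TCP orientation; "contact_force": force on the tool from outside, world axes, zero at the start; "wrist_torque": the same for the moment, N m; "opening": finger opening in m; "grip_force": force on a finger pad.
Only numpy, scipy, OpenCV 4.12 (cv2) and the standard library are available. Lean on these libraries where they do the work, as an engineer would, in place of code of your own. Each camera call takes 0.05 s, during which the arm holds its last target. There are 200 camera calls.

## Working session

There is one attempt and no reset: what is moved stays moved. The work goes in short steps, Python scripts to look and compute and a tool call to move; the robot and the scene stay as the last step left them, time stands still between calls to the robot, and variables do not carry over. Pictures are saved under pics/ and viewed, at most 10 in all, crops included, and the job is handed in when it is done.

Besides the shell and the picture viewer there is one more tool, called after "Call:" by a JSON object that holds its "api" and its "payload". play_rows: Moves the arm, as the interface text tells. Its arguments: {"type":"object","properties":{"rows":{"type":"array","items":{"type":"number"}}},"required":["rows"]}

```bash
mkdir -p pics; cat > h.py <<'E'
from rig import env, vision
import numpy as np, cv2
def save(c,n):
    im=vision.snapshot(c); cv2.imwrite(f'pics/{n}.png',im[...,::-1]); return im
E
python3 - <<'E'
from h import *
s=env.sense(); print(s['clock'],s['eef_pos'],s['ee_rot'],env.grip_depth,s['opening'])
a=save('top','top'); b=save('side','side')
cv2.imwrite('pics/both.png',cv2.resize(np.vstack([a,b])[...,::-1],(448,672))[:600] if 0 else cv2.resize(np.hstack([a,b])[...,::-1],(800,300)))
for c in ('top','side'):
  for n in ['knob_grip','stop_axis','tab_yellow','tab_red','tab_green','cake_mould','ring_cutter','sprinkle_jar','guide']:
    r=vision.find_in(n,c); print(c,n,[(np.round(d['at'],4).tolist(),round(d['score'],2)) for d in r[:2]])
E
```

```text
0.0 [0.23922666 0.52225434 0.23036065] [[-9.09058483e-01  4.16667172e-01 -1.06867438e-03]
 [ 4.16668371e-01  9.09057449e-01 -1.42242931e-03]
 [ 3.78806809e-04 -1.73835425e-03 -9.99998417e-01]] 0.0187 0.08516700972246152
top knob_grip [([0.633, -0.1927, 0.1313], 0.81)]
top stop_axis [([0.6178, -0.1979, 0.0759], 0.79)]
top tab_yellow [([0.5922, 0.0465, 0.0273], 0.49)]
top tab_red [([0.6305, -0.1934, 0.1278], 0.43), ([0.6246, -0.0287, 0.0213], 0.38)]
top tab_green [([0.6485, -0.104, 0.0232], 0.42)]
top cake_mould [([0.7541, -0.1119, 0.0254], 0.92)]
top ring_cutter [([0.71, 0.0652, 0.0282], 0.93), ([0.5176, -0.0783, 0.0261], 0.62)]
top sprinkle_jar [([0.6618, 0.1406, 0.0737], 0.56), ([0.6325, -0.1918, 0.1255], 0.26)]
top guide [([0.5156, -0.0725, 0.0264], 0.72)]
side knob_grip [([0.6266, -0.197, 0.1242], 0.65)]
side stop_axis [([0.6177, -0.2035, 0.0711], 0.75)]
side tab_yellow []
side tab_red [([0.6187, -0.0316, 0.0294], 0.68)]
side tab_green [([0.6491, -0.1065, 0.0335], 0.7)]
side cake_mould [([0.7457, -0.1165, 0.0264], 0.81)]
side ring_cutter [([0.6995, 0.0675, 0.018], 0.61)]
side sprinkle_jar [([0.663, 0.1339, 0.0532], 0.55)]
side guide [([0.5102, -0.1092, 0.0273], 0.87)]
```

View pics/top.png

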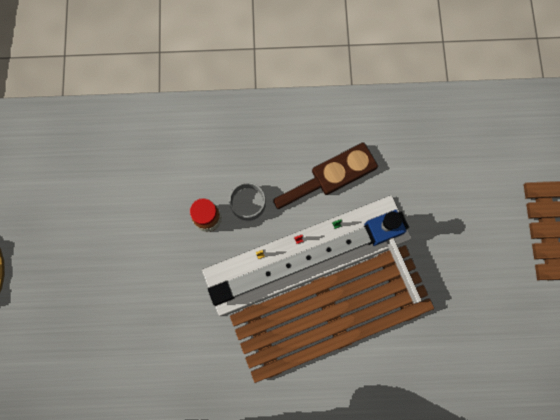

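View pics/side.png

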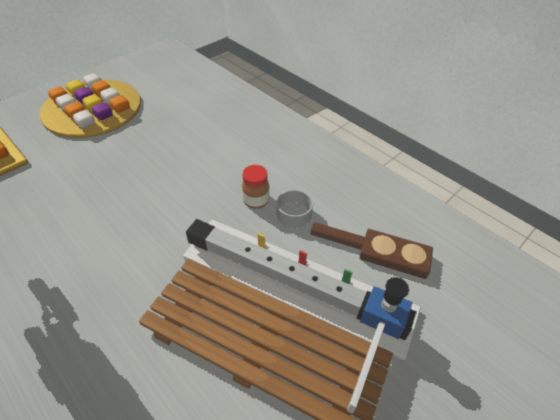

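The top view shows the stop at the right end with its knob at about (392,221) and the tube's five holes from (348,241) to (268,273). The yellow tab at (261,254) is the far one. Next I'll measure the holes, the knob and the rail axis from pixels.

```bash
cat >> h.py <<'E'
def w(c,uv,z):
    p=vision.camera_params(c);f=210/np.tan(np.radians(p['vfov']/2));T=np.array(p['T'])
    d=T[:3,:3]@np.array([(uv[0]-p['cx'])/f,(uv[1]-p['cy'])/f,1]);o=T[:3,3]
    return (o+d*(z-o[2])/d[2])[:2]
E
python3 - <<'E'
from h import *
im={c:cv2.imread(f'pics/{c}.png') for c in('top','side')}
seeds={'top':[(348,241),(329,249),(308,257),(289,265),(268,273)],'side':[(339,289),(315,278),(292,268),(270,259),(248,249)]}
H={}
for c in seeds:
  g=cv2.cvtColor(im[c],cv2.COLOR_BGR2GRAY).astype(float); L=[]
  for u,v in seeds[c]:
    p=g[v-4:v+5,u-4:u+5]; wt=np.clip(np.median(p)-25-p,0,None)
    yy,xx=np.mgrid[v-4:v+5,u-4:u+5]; L.append(w(c,((wt*xx).sum()/wt.sum(),(wt*yy).sum()/wt.sum()),.06))
  H[c]=np.array(L); print(c,np.round(L,4).tolist())
  vision.snapshot(c); m=vision.trace('knob_grip',c)
  if m:
    m=m[0]['pixels']; ys,xs=np.nonzero(m); print('knob px',xs.min(),xs.max(),ys.min(),ys.max(),xs.mean(),ys.mean(),np.round(w(c,(xs.mean(),ys.mean()),.124),4))
  for n in('tab_yellow','tab_red','tab_green'):
    m=vision.trace(n,c)
    if m: ys,xs=np.nonzero(m[0]['pixels']); print(n,len(xs),xs.mean(),ys.mean(),np.round(w(c,(xs.mean(),ys.mean()),.04),4))
h=(H['top']+H['side'])/2; d=h[4]-h[0]; print('dir',d/np.linalg.norm(d),np.linalg.norm(d),np.degrees(np.arctan2(d[1],d[0])))
for c,x0,y0,x1,y1 in(('top',360,190,430,260),('side',350,260,430,340)):cv2.imwrite(f'pics/c_{c}.png',cv2.resize(im[c][y0:y1,x0:x1],(400,400),interpolation=cv2.INTER_CUBIC))
cv2.imwrite('pics/crop.png',np.hstack([cv2.imread('pics/c_top.png'),cv2.imread('pics/c_side.png')]))
E
```

```text
top [[0.6085, -0.1216], [0.5954, -0.084], [0.5821, -0.0461], [0.5688, -0.0085], [0.5555, 0.0292]]
knob px 383 401 210 230 391.64808362369337 220.27177700348432 [ 0.6325 -0.1909]
tab_yellow 48 259.9375 253.66666666666666 [0.5952 0.0429]
tab_green 21280 322.2813909774436 290.924530075188 [ 0.5211 -0.0702]
side [[0.6065, -0.121], [0.5932, -0.083], [0.5799, -0.0454], [0.5667, -0.0078], [0.5533, 0.03]]
knob px 384 408 277 304 395.45762711864404 290.5743879472693 [ 0.6255 -0.1936]
tab_yellow 90 302.73333333333335 257.3777777777778 [ 0.6186 -0.0349]
tab_red 99 302.3939393939394 257.6363636363636 [ 0.6178 -0.0349]
tab_green 27910 284.3446434969545 329.36119670369044 [ 0.5073 -0.1043]
dir [-0.33210499  0.94324243] 0.16001375068686663 109.39658999668097
```

View pics/crop.png

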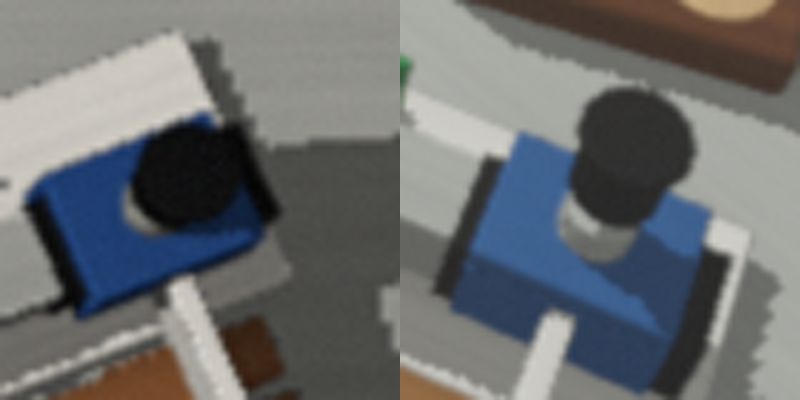

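Call:
{"api": "play_rows", "payload": {"rows": [23,-42,0,0,0,0.045,1,46,-84,0,0,0,0.09,1,69,-126,0,0,0,0.135,1,92,-168,0,0,0,0.18,1,115,-210,0,0,0,0.226,1]}}

```text
clock: 2.0
eef_pos: [0.3551, 0.3112, 0.2315]
ee_rot: [[-0.98, 0.2, 0.001], [0.2, 0.98, 0.0], [-0.001, 0.0, -1.0]]
contact_force: [0.4, 0.4, 1.2]
opening: 0.0854
grip_force: 0.0
```

Call:
{"api": "play_rows", "payload": {"rows": [23,-42,0,0,0,0.045,1,46,-84,0,0,0,0.09,1,69,-126,0,0,0,0.135,1,92,-168,0,0,0,0.18,1,115,-210,0,0,0,0.226,1]}}

```text
clock: 2.5
eef_pos: [0.4703, 0.1008, 0.2317]
ee_rot: [[-1.0, -0.024, 0.001], [-0.024, 1.0, 0.0], [-0.001, 0.0, -1.0]]
contact_force: [0.2, -0.1, 1.0]
opening: 0.0855
grip_force: 0.0
```

Call:
{"api": "play_rows", "payload": {"rows": [23,-42,0,0,0,0.045,1,46,-84,0,0,0,0.09,1,69,-126,0,0,0,0.135,1,92,-168,0,0,0,0.18,1,115,-210,0,0,0,0.226,1]}}

```text
clock: 3.0
eef_pos: [0.5853, -0.1093, 0.2314]
ee_rot: [[-0.969, -0.247, 0.0], [-0.247, 0.969, -0.0], [-0.0, -0.0, -1.0]]
contact_force: [0.9, 0.4, 0.3]
opening: 0.0853
grip_force: 0.0
```

Call:
{"api": "play_rows", "payload": {"rows": [23,-42,0,0,0,0.045,1,48,-83,0,0,0,0.09,1,48,-83,0,0,0,0.09,1,48,-83,0,0,0,0.09,1]}}

```text
clock: 3.4
eef_pos: [0.6324, -0.1913, 0.2302]
ee_rot: [[-0.944, -0.33, -0.001], [-0.33, 0.944, 0.001], [0.001, 0.001, -1.0]]
contact_force: [0.2, 0.4, 0.9]
opening: 0.0856
grip_force: 0.0
```

```bash
python3 - <<'E'
from h import *
print(env.sense()['eef_pos'])
save('wrist','w1')
r=vision.find_in('knob_grip','wrist'); print(r[:2] and [(np.round(d['at'],4),d['score']) for d in r[:2]])
m=vision.trace('knob_grip','wrist')
p=vision.camera_params('wrist');f=210/np.tan(np.radians(p['vfov']/2));T=np.array(p['T']);print(T.round(3),f)
if m:
  ys,xs=np.nonzero(m[0]['pixels']); print(xs.min(),xs.max(),ys.min(),ys.max(),len(xs))
def inv(P):
  q=T[:3,:3].T@(np.array(P)-T[:3,3]); t=np.arctan2(np.hypot(*q[:2]),q[2]); return p['cx']+f*t*q[0]/np.hypot(*q[:2]),p['cy']+f*t*q[1]/np.hypot(*q[:2])
im=cv2.imread('pics/w1.png'); a=np.linspace(0,6.28,60)
for z,rr in((.126,.016),):
  cv2.polylines(im,[np.array([inv((.632+rr*np.cos(t),-.191+rr*np.sin(t),z)) for t in a]).round().astype(int)],True,(0,255,0))
cv2.imwrite('pics/w1b.png',im)
E
```

```text
[ 0.632433   -0.1913319   0.23020214]
[(array([ 0.6274, -0.192 ,  0.1311]), 0.72), (array([ 0.6216, -0.199 ,  0.0711]), 0.47)]
[[-0.332  0.892  0.308  0.552]
 [ 0.943  0.313  0.11  -0.216]
 [ 0.001  0.327 -0.945  0.373]
 [ 0.     0.     0.     1.   ]] 325.19226210127806
262 300 190 230 1243
```

View pics/w1b.png

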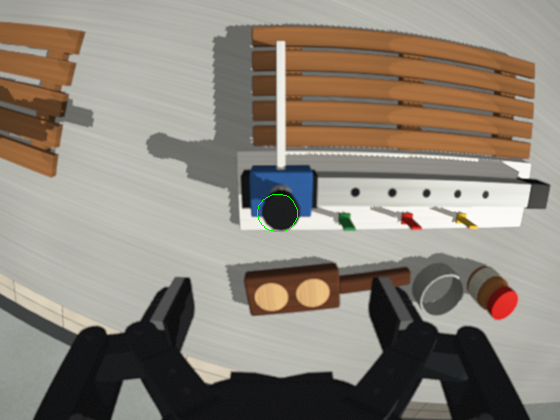

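The projected rim ring falls on the knob at (279,212), so the position is good. Descending and gripping.

Call:
{"api": "play_rows", "payload": {"rows": [0,0,-45,0,0,0,1,0,0,-90,0,0,0,1,0,0,-125,0,0,0,1,0,0,-141,0,0,0,1,0,0,-141,0,0,0,1]}}

```text
clock: 4.05
eef_pos: [0.6309, -0.1885, 0.0882]
ee_rot: [[-0.943, -0.333, -0.004], [-0.333, 0.943, 0.002], [0.003, 0.003, -1.0]]
contact_force: [0.8, 0.9, -0.3]
opening: 0.0851
grip_force: 0.0
```

Call:
{"api": "play_rows", "payload": {"rows": [0,0,0,0,0,0,0.5,0,0,0,0,0,0,0.4,0,0,0,0,0,0,0.35,0,0,0,0,0,0,0.35,0,0,0,0,0,0,0.35]}}

```text
clock: 4.55
eef_pos: [0.6336, -0.1908, 0.0923]
ee_rot: [[-0.943, -0.332, 0.003], [-0.332, 0.943, -0.001], [-0.002, -0.002, -1.0]]
contact_force: [-0.8, 0.3, 6.5]
opening: 0.0302
grip_force: 28.6
```

```bash
python3 - <<'E'
from h import *
im=save('wrist','w2'); s=env.sense(); print(s['eef_pos'],s['contact_force'],s['opening'],s['grip_force'],s['joint_vel'].round(3) if hasattr(s['joint_vel'],'round') else s['joint_vel'])
b=save('side','s2')
cv2.imwrite('pics/c2.png',np.hstack([cv2.resize(im[140:360,150:410],(400,340)),cv2.resize(b[200:340,310:475],(400,340),interpolation=cv2.INTER_CUBIC)])[...,::-1])
E
```

```text
[ 0.63363487 -0.19078582  0.09226144] [-0.981948    0.47434052  5.53705629] 0.03071016505780787 28.561247885227203 [-0.     0.    -0.    -0.001 -0.002  0.001]
```

View pics/c2.png

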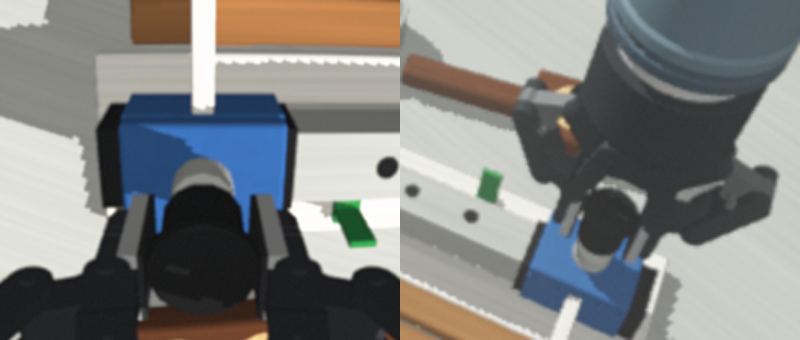

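The pads have closed on the rim, about 5 mm too high. I'll open, go lower and grip again.

Call:
{"api": "play_rows", "payload": {"rows": [0,0,0,0,0,0,0.6,0,0,0,0,0,0,0.6,0,0,-6,0,0,0,0.6,0,0,-6,0,0,0,0.6,0,0,-6,0,0,0,0.6]}}

```text
clock: 5.15
eef_pos: [0.6322, -0.1901, 0.0835]
ee_rot: [[-0.943, -0.332, -0.001], [-0.332, 0.943, 0.001], [0.001, 0.001, -1.0]]
contact_force: [0.6, -0.4, 0.7]
opening: 0.0512
grip_force: 0.0
```

Call:
{"api": "play_rows", "payload": {"rows": [0,0,0,0,0,0,0.36,0,0,0,0,0,0,0.36,0,0,0,0,0,0,0.34,0,0,0,0,0,0,0.34,0,0,0,0,0,0,0.34]}}

```text
clock: 5.65
eef_pos: [0.6326, -0.1903, 0.0844]
ee_rot: [[-0.943, -0.332, 0.0], [-0.332, 0.943, -0.0], [-0.0, -0.0, -1.0]]
contact_force: [-1.0, 0.8, 1.4]
opening: 0.0295
grip_force: 28.1
```

Call:
{"api": "play_rows", "payload": {"rows": [0,0,0,0,0,0,0.2,0,0,0,0,0,0,0.1,0,0,0,0,0,0,0,0,0,0,0,0,0,0]}}

```text
clock: 6.05
eef_pos: [0.6327, -0.1904, 0.0846]
ee_rot: [[-0.943, -0.332, 0.0], [-0.332, 0.943, -0.0], [-0.0, -0.0, -1.0]]
contact_force: [-1.3, 0.4, 4.0]
opening: 0.0283
grip_force: 58.6
```

Call:
{"api": "play_rows", "payload": {"rows": [0,0,4,0,0,0,0,0,0,8,0,0,0,0,0,0,12,0,0,0,0,0,0,14,0,0,0,0,0,0,14,0,0,0,0]}}

```text
clock: 6.55
eef_pos: [0.6322, -0.1898, 0.0977]
ee_rot: [[-0.943, -0.332, -0.001], [-0.332, 0.943, 0.001], [0.001, 0.001, -1.0]]
contact_force: [3.8, 0.3, -10.8]
opening: 0.0284
grip_force: 61.0
```

```bash
python3 - <<'E'
from h import *
im=save('wrist','w3'); s=env.sense(); print(s['eef_pos'],s['contact_force'],s['opening'],s['grip_force'])
b=save('side','s3')
cv2.imwrite('pics/c3.png',np.hstack([cv2.resize(im[140:360,150:410],(400,340)),cv2.resize(b[200:340,310:475],(400,340),interpolation=cv2.INTER_CUBIC)])[...,::-1])
E
```

```text
[ 0.63221481 -0.18978876  0.09770436] [  3.61401248   0.65001865 -11.14626241] 0.027990378767589565 61.02744698524475
```

View pics/c3.png

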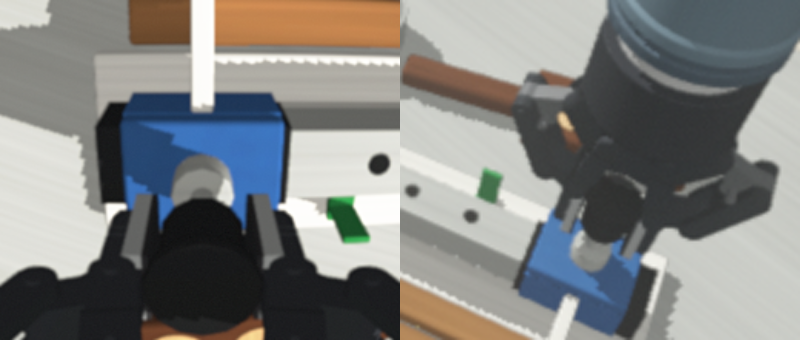

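The knob is up about 13 mm, with −11 N of spring force. Next is the slide towards yellow, stopping short.

Call:
{"api": "play_rows", "payload": {"rows": [-3.3,9.4,0,0,0,0,0,-10,28.3,0,0,0,0,0,-18.3,51.9,0,0,0,0,0,-28.2,80.2,0,0,0,0,0,-38.2,108.5,0,0,0,0,0]}}

```text
clock: 7.15
eef_pos: [0.594, -0.0815, 0.0983]
ee_rot: [[-0.944, -0.331, 0.001], [-0.331, 0.944, -0.001], [-0.0, -0.001, -1.0]]
contact_force: [5.3, -0.6, -11.2]
opening: 0.0282
grip_force: 61.1
```

Call:
{"api": "play_rows", "payload": {"rows": [-10,28.3,0,0,0,0,0,-19.9,56.6,0,0,0,0,0,-29.9,84.9,0,0,0,0,0,-36.2,102.8,0,0,0,0,0,-36.2,102.8,0,0,0,0,0]}}

```text
clock: 7.65
eef_pos: [0.5571, 0.0237, 0.0982]
ee_rot: [[-0.943, -0.334, -0.001], [-0.334, 0.943, 0.001], [0.0, 0.002, -1.0]]
contact_force: [1.5, 3.2, -11.4]
opening: 0.0281
grip_force: 61.1
```

```bash
python3 - <<'E'
from h import *
im=save('wrist','w4'); s=env.sense(); print(s['eef_pos'],s['contact_force'],s['opening'],s['grip_force'])
b=save('top','t4'); u=np.array([-.332,.943]); print(u@s['eef_pos'][:2])
g=cv2.cvtColor(b,cv2.COLOR_RGB2GRAY).astype(float)
cv2.imwrite('pics/c4.png',np.hstack([cv2.resize(im[120:360,130:430],(400,320)),cv2.resize(b[200:312,220:360],(400,320),interpolation=cv2.INTER_CUBIC)])[...,::-1])
E
```

```text
[0.55738053 0.02273994 0.09820745] [  1.45554791   2.73769131 -11.06133493] 0.028492023531134975 61.12916495651007
-0.1636065750058391
```

View pics/c4.png

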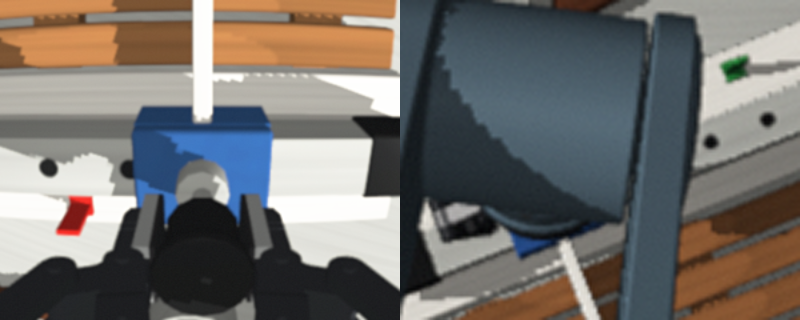

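Call:
{"api": "play_rows", "payload": {"rows": [0,0,-2,0,0,0,0,0,0,-4,0,0,0,0,0,0,-5,0,0,0,0,0,0,-6,0,0,0,0,0,0,-6,0,0,0,0]}}

```text
clock: 8.25
eef_pos: [0.5583, 0.0206, 0.0926]
ee_rot: [[-0.944, -0.331, 0.0], [-0.331, 0.944, -0.0], [0.0, -0.0, -1.0]]
contact_force: [-1.4, 2.5, -4.7]
opening: 0.0282
grip_force: 60.4
```

Call:
{"api": "play_rows", "payload": {"rows": [0,0,-1,0,0,0,0,0,0,-2,0,0,0,0,0,0,-2,0,0,0,0]}}

```text
clock: 8.55
eef_pos: [0.5585, 0.0206, 0.0923]
ee_rot: [[-0.943, -0.332, 0.001], [-0.332, 0.943, -0.001], [-0.0, -0.001, -1.0]]
contact_force: [-8.3, 0.9, 9.1]
opening: 0.0283
grip_force: 58.6
```

The pin is riding on the tube: z holds at 92.3 mm. I'll ease off 1 mm and slide gently.

Call:
{"api": "play_rows", "payload": {"rows": [0,0,1,0,0,0,0,-0.4,1.4,1,0,0,0,0,-1,2.8,1,0,0,0,0,-1.5,4.2,1,0,0,0,0,-1.5,4.2,1,0,0,0,0]}}

```text
clock: 9.05
eef_pos: [0.5579, 0.0229, 0.0925]
ee_rot: [[-0.943, -0.332, 0.002], [-0.332, 0.943, -0.004], [-0.001, -0.004, -1.0]]
contact_force: [-1.7, -7.9, 2.2]
opening: 0.0281
grip_force: 59.7
```

Call:
{"api": "play_rows", "payload": {"rows": [-0.3,0.9,0,0,0,0,0,-0.7,1.9,0,0,0,0,0,-0.8,2.4,0,0,0,0,0,-1,2.8,0,0,0,0,0,-1,2.8,0,0,0,0,0]}}

```text
clock: 9.55
eef_pos: [0.5569, 0.0255, 0.0924]
ee_rot: [[-0.943, -0.331, 0.002], [-0.331, 0.943, -0.004], [-0.001, -0.005, -1.0]]
contact_force: [-2.6, -8.3, 1.3]
opening: 0.0285
grip_force: 59.8
```

Call:
{"api": "play_rows", "payload": {"rows": [-0.2,0.6,0,0,0,0,0,-0.4,1.1,0,0,0,0,0,-0.6,1.7,0,0,0,0,0,-0.7,2,0,0,0,0,0,-0.7,2,0,0,0,0,0]}}

```text
clock: 10.05
eef_pos: [0.5561, 0.0276, 0.0922]
ee_rot: [[-0.943, -0.331, 0.002], [-0.331, 0.943, -0.004], [-0.001, -0.004, -1.0]]
contact_force: [-1.2, -9.6, -0.1]
opening: 0.0282
grip_force: 60.0
```

Call:
{"api": "play_rows", "payload": {"rows": [-0.2,0.5,0,0,0,0,0,-0.3,0.9,0,0,0,0,0,-0.5,1.4,0,0,0,0,0,-0.5,1.4,0,0,0,0,0]}}

```text
clock: 10.45
eef_pos: [0.5547, 0.0309, 0.091]
ee_rot: [[-0.944, -0.331, 0.001], [-0.331, 0.944, -0.001], [-0.0, -0.001, -1.0]]
contact_force: [1.8, -1.2, -7.4]
opening: 0.0281
grip_force: 61.0
```

The support force is gone, so the pin is over the hole. Lowering gently.

Call:
{"api": "play_rows", "payload": {"rows": [0,0,-1,0,0,0,0,0,0,-2,0,0,0,0,0,0,-3,0,0,0,0,0,0,-3,0,0,0,0]}}

```text
clock: 10.85
eef_pos: [0.5545, 0.0313, 0.0881]
ee_rot: [[-0.943, -0.332, 0.0], [-0.332, 0.943, -0.0], [0.0, -0.0, -1.0]]
contact_force: [2.2, -3.1, -8.7]
opening: 0.0281
grip_force: 60.9
```

Call:
{"api": "play_rows", "payload": {"rows": [0,0,-1,0,0,0,0,0,0,-2,0,0,0,0,0,0,-3,0,0,0,0,0,0,-3,0,0,0,0]}}

```text
clock: 11.25
eef_pos: [0.5546, 0.0313, 0.0853]
ee_rot: [[-0.943, -0.332, 0.0], [-0.332, 0.943, -0.0], [-0.0, -0.0, -1.0]]
contact_force: [-0.6, -4.4, -6.6]
opening: 0.0281
grip_force: 60.7
```

Call:
{"api": "play_rows", "payload": {"rows": [0,0,0,0,0,0,0.5,0,0,0,0,0,0,0.8,0,0,0,0,0,0,1,0,0,0,0,0,0,1,0,0,0,0,0,0,1]}}

```text
clock: 11.75
eef_pos: [0.5547, 0.0316, 0.0856]
ee_rot: [[-0.943, -0.332, 0.001], [-0.332, 0.943, 0.0], [-0.001, -0.0, -1.0]]
contact_force: [0.1, -0.4, -0.4]
opening: 0.0856
grip_force: 0.0
```

Call:
{"api": "play_rows", "payload": {"rows": [0,0,10,0,0,0,1,0,0,40,0,0,0,1,0,0,80,0,0,0,1,0,0,120,0,0,0,1,0,0,145,0,0,0,1]}}

```text
clock: 12.25
eef_pos: [0.5557, 0.0313, 0.2347]
ee_rot: [[-0.943, -0.332, 0.005], [-0.332, 0.943, -0.001], [-0.004, -0.002, -1.0]]
contact_force: [0.2, -0.2, -1.1]
opening: 0.0854
grip_force: 0.0
```

```bash
python3 - <<'E'
from h import *
im=save('wrist','w5'); s=env.sense(); print(s['clock'],s['eef_pos'],s['contact_force'],s['opening'])
b=save('side','s5')
for c in('wrist','side'):
  for n in('knob_grip','stop_axis','tab_yellow'):
    print(c,n,[(np.round(d['at'],4).tolist(),round(d['score'],2)) for d in vision.find_in(n,c)[:2]])
cv2.imwrite('pics/c5.png',np.hstack([cv2.resize(im[100:340,130:430],(400,320)),cv2.resize(b[180:320,180:355],(400,320),interpolation=cv2.INTER_CUBIC)])[...,::-1])
E
```

```text
12.3 [0.55755323 0.03110345 0.23854128] [1.53255886 0.95336853 2.76834502] 0.0854489423904252
wrist knob_grip [([0.547, 0.031, 0.1321], 0.59)]
wrist stop_axis [([0.5413, 0.0225, 0.0744], 0.57)]
wrist tab_yellow []
side knob_grip [([0.5497, 0.0266, 0.1244], 0.79)]
side stop_axis [([0.5365, 0.012, 0.063], 0.57)]
side tab_yellow []
```

View pics/c5.png

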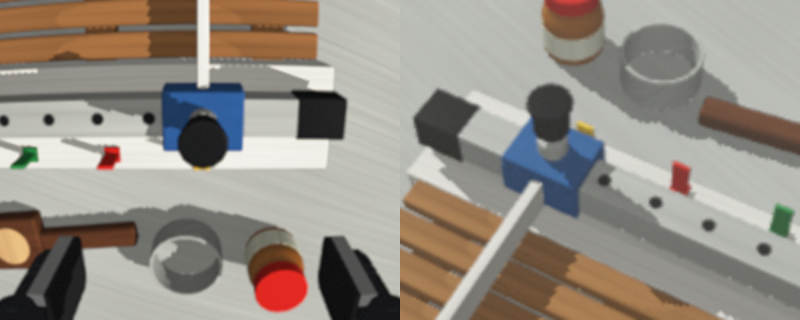

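Call:
{"api": "play_rows", "payload": {"rows": [0,0,0,0,0,0,1,0,0,0,0,0,0,1,0,0,0,0,0,0,1]}}

```text
clock: 12.95
eef_pos: [0.5543, 0.0315, 0.2298]
ee_rot: [[-0.943, -0.332, -0.001], [-0.332, 0.943, 0.0], [0.001, 0.0, -1.0]]
contact_force: [-0.1, -0.2, 0.2]
opening: 0.0859
grip_force: 0.0
```

```bash
python3 - <<'E'
from h import *
def proj(c,P):
  p=vision.camera_params(c);f=210/np.tan(np.radians(p['vfov']/2));T=np.array(p['T']);q=(P-T[:3,3])@T[:3,:3]
  r=np.hypot(q[:,0],q[:,1]); k=f*np.arctan2(r,q[:,2])/r if c=='wrist' else f/q[:,2]
  return np.c_[p['cx']+k*q[:,0],p['cy']+k*q[:,1]]
a=np.linspace(0,6.28,100)
def ext(c,x,y,z):
  P=np.vstack([np.c_[x+.016*np.cos(a),y+.016*np.sin(a),0*a+z],np.c_[x+.016*np.cos(a),y+.016*np.sin(a),0*a+z-.006],np.c_[x+.013*np.cos(a),y+.013*np.sin(a),0*a+z-.03]])
  q=proj(c,P); return q.min(0).round(1),q.max(0).round(1)
for c in('side','wrist'):
  vision.snapshot(c); m=vision.trace('knob_grip',c)
  for d in m[:1]: ys,xs=np.nonzero(d['pixels']); print(c,'seen',xs.min(),ys.min(),xs.max(),ys.max(),d['score'])
  for z in(.126,.130,.134): print(z,ext(c,.5547,.0314,z))
print('start, side: seen 384 277 408 304', ext('side',.632,-.191,.126))
E
```

```text
side seen 235 216 255 242 0.81
0.126 (array([235. , 214.7]), array([256.2, 241.5]))
0.13 (array([234.8, 213. ]), array([256.2, 239.9]))
0.134 (array([234.7, 211.3]), array([256.1, 238.4]))
wrist seen 262 189 301 229 0.98
0.126 (array([259.2, 189.5]), array([299.2, 233.3]))
0.13 (array([258.9, 190.7]), array([299.5, 235.2]))
0.134 (array([258.6, 191.9]), array([299.8, 237.1]))
start, side: seen 384 277 408 304 (array([382.6, 275.4]), array([409.1, 305. ]))
```

The knob's outline fits z = 0.126 m in both cameras, so the plunger is home. Handing in.

```bash
python3 -c "
from rig import env
print(env.sign_off())"
```

```text
the job is handed in; nothing more can be done
None
```

I moved the stop to the hole at the yellow tab, let the plunger drop home there, and released the knob. The mould, ring cutter and jar were not touched. I handed the job in at about 13 s, and no verdict came back.

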